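Pack the cordless driver kit

TASK

Get the driver kit ready: first pull the battery pack out of the sloped charger, against its catch, and stand it upright, stem down, in the blue bay of the plywood kit tray. Then lift the yellow bit caddy up and off its hook and stand it upright in the yellow bay. Set both down on the bay floors rather than dropping them, and leave the glue bottle, the wooden plane and the tape measure where they are.

Things in the scene. Friction and masses are not known exactly. Their poses are not given: they have to be found in the camera images.
- pack: Battery pack, 0.4 kg. Black head with blue band, 44 mm (its x) by 84 mm (y), z = 36 to 81 mm, on a stem 34 (x) by 61 mm (y), z = 0 to 36 mm. Origin: centre of the stem's foot. Starts with the stem fully in the charger's well, the head's underside on the sloped face, so its z leans 30 degrees from vertical towards the charger's -x. Grip the head across its 44 mm, tool in line with the pack's z.
- charger: Grey charger, fixed, about 150 x 130 mm on the bench; origin on the bench under the centre of its sloped face. Its face, 140 mm up the slope by 130 mm wide, is tipped 30 degrees so that it looks up and towards the charger's own -x; lower edge (at -x) 41 mm, upper edge (at +x) 111 mm above the bench.
- well (a point): Centre of the well's mouth in the sloped face, 76 mm above the bench; axes of the charger (z vertical). A hidden sprung catch in the well holds a notch in the stem: pulling along the pack's +z with about 10 to 18 N frees it after some 5 mm; the stem is clear after 37 mm.
- caddy: Yellow bit caddy, 0.2 kg. Block 40 mm (x) by 64 mm (y), z = 0 to 40 mm, with steel bits to z = 56 mm; above it a frame 12 mm thick (x), 46 mm wide (y), to z = 90 mm, with a window 30 mm wide, z = 40 to 84 mm; on top a grip tab 12 (x) by 30 mm (y), z = 90 to 124 mm. Origin: centre of its underside. Hangs upright, window top on the hook's arm, foot 71 mm above the bench.
- stand: Hook stand, fixed. Dark base 120 x 110 x 12 mm, origin at its underside's centre. A steel bar 10 mm thick rises at x = +50 mm and runs level towards the stand's -x, its top 155 mm above the bench, through the caddy's window; the caddy hangs near x = 0.
- hook_tip (a point): Top of the hook's upturned tip (stand's x = -30 mm), 165 mm above the bench; axes of the stand. To free the caddy lift it 12 to 32 mm (at 34 mm the window's lower edge meets the bar), then draw it 70 mm or more towards the stand's -x.
- tray: Plywood kit tray, fixed, 260 mm (x) by 250 mm (y), walls 38 mm high and 6 mm thick, floor 5 mm; origin at its underside's centre. The half at its +x holds a blue-and-black driver lying down (to 55 mm above the bench); the half at its -x is divided into two open bays, each 121 mm (x) by 116 mm (y) inside.
- blue_bay (a point): Centre of the floor of the blue-floored bay (at the tray's -x, +y), 5 mm above the bench. Axes of the tray.
- yellow_bay (a point): Centre of the floor of the yellow-floored bay (at the tray's -x, -y), 5 mm above the bench. Axes of the tray.
- glue: Bystander: white glue bottle, 56 mm across, 130 mm tall, standing beside the charger; origin under its centre.
- plane: Bystander: wooden hand plane, 60 mm (x) by 140 mm (y), body 34 mm high, blade to 65 mm, behind the hook stand; origin under its centre.
- tape: Bystander: orange tape measure 65 x 45 x 62 mm beside the charger; origin under its centre.
Mind the look-alikes: they are no part of the job. Leave any purple look-alike of the caddy alone. Leave any green look-alike of the charger alone.

How it is judged:
On the way, in this order (a step that is already met when the one before it is completed fails the run):
1. the pack is pulled out of the charger: its foot more than 60 mm from the well's mouth and higher than it (distance between pack and well above 0.06 m and z of pack in the frame of well above 0 m), for 0.1 s.
2. the pack stands upright on the floor of the blue bay, let go (horizontal distance between pack and blue_bay below 0.05 m and z of pack in the frame of blue_bay below 0.008 m and angle between pack's own z axis and vertical below 0.12 rad and linear speed of pack below 0.03 m/s and angular speed of pack below 0.3 rad/s and contact force between pack and the fingers below 0.2 N), for 0.2 s.
3. the caddy is off its hook: more than 60 mm to the side of where it hung and still above the bays (horizontal distance between caddy and stand above 0.06 m and height (world z) of caddy above 0.05 m), for 0.1 s.
At the end, for the whole second after the job is handed in: The pack stands stem down on the floor of the blue bay and the caddy stands on its block on the floor of the yellow bay: each with its origin within 50 mm (level) of the bay's centre and less than 8 mm above its floor, upright within 0.12 rad, and at rest (horizontal distance between pack and blue_bay below 0.05 m and z of pack in the frame of blue_bay below 0.008 m and angle between each of pack, caddy's own z axis and vertical below 0.12 rad and linear speed of each of pack, caddy below 0.03 m/s and angular speed of each of pack, caddy below 0.3 rad/s and horizontal distance between caddy and yellow_bay below 0.05 m and z of caddy in the frame of yellow_bay below 0.008 m); the robot touches nothing.
It fails at once if glue bottle shifted by more than 30 mm or tipped over (distance of glue from where it was at the start of the episode above 0.03 m or angle between glue's own z axis and vertical above 0.4 rad).
It fails at once if wooden plane shifted by more than 30 mm or tipped over (distance of plane from where it was at the start of the episode above 0.03 m or angle between plane's own z axis and vertical above 0.4 rad).
It fails at once if tape measure shifted by more than 30 mm or tipped over (distance of tape from where it was at the start of the episode above 0.03 m or angle between tape's own z axis and vertical above 0.4 rad).
It fails at once if the pack dropped or thrown into the tray (faster than 0.7 m/s close above the bay) (horizontal distance between pack and blue_bay below 0.1 m and height (world z) of pack below 0.12 m and linear speed of pack above 0.7 m/s).
It fails at once if the caddy dropped or thrown into the tray (faster than 0.7 m/s close above the bay) (horizontal distance between caddy and yellow_bay below 0.1 m and height (world z) of caddy below 0.12 m and linear speed of caddy above 0.7 m/s).
It also fails if it takes over 72 s, if anything falls off the work surface, if the arm or the gripper's body presses on something with over 40 N, if the wrist force passes 120 N, or if a joint passes its speed limit or range.

ROBOT

A 7-joint arm with a two-finger parallel gripper is mounted at the origin on the work surface. World frame = base frame: x ahead of the robot, y to its left, z up, the work surface at z = 0. Lengths are in m, angles in rad, forces in N, time in s.
With the tool pointing down it reaches from about 0.425 to 1.025 m from the base axis. Payload 3.6 kg.
Tool frame: the origin (TCP) lies between the finger pads; the fingertips stand 14 mm ahead of it and the grasp point (between the pads) lies 5 mm behind it (arm.finger_overhang is the distance from the TCP to the fingertips, in m); z points along the fingers, y is the line along which they close (so a half turn about z gives the same grasp; the last joint's range is limited). The gripper opens to 85 mm and grips with 20 to 120 N. Pads are 22 mm wide; open, the fingers measure 114 mm over their backs; the gripper's body (76 mm by 85 mm) begins 54 mm behind the grasp point. The pads swing forward as they close: fully open they stand 13 mm farther back than shut.
Start: joints at [-1.234, 0.591, 0.048, 1.609, -0.033, 0.943, -0.034], TCP at [0.302, 0.659, 0.245] pointing down, gripper open.
Joint ranges: [-2.69, 2.69], [-0.47, 2.24], [-1.27, 1.36], [0.19, 2.51], [-1.53, 4.68], [0.08, 2.07], [-3.09, 3.09]. Speed limits (rad/s): [2.57, 2.57, 3.14, 3.14, 3.14, 3.14, 3.14].

INTERFACE

Orientations are given as a unit quaternion [w, x, y, z].
In Python, from workcell import arm gives the robot as it stands.
- The arm moves only by the tool send_rows, never from a script. Its argument "rows" is a list that holds one entry, the list of rows, each a list of 7 numbers: the shift along the tool's x, y, z in cm, then the turn, a rotation vector about the tool's x, y, z in rad, then the finger opening in cm, from 0 to 8.54. In form: [[[dx, dy, dz, rx, ry, rz, hand], ...]]. A call has 1 to 12 rows; each row is the pose to reach, as a shift and turn from the pose commanded when the call began, along the tool's axes at that moment; what a row does not reach only later rows make up. A row lasts 1/8 s, in which the tool goes at most 62.5 mm and 10.7 degrees, less where a joint would pass 70% of its speed; a pose out of reach is approached as far as the arm can. A call with a gripper value outside its range is refused whole. The fingers move at their own pace and stop on an object; "squeeze" is the grip in N (left out, the last holds). Time passes only in rows, so rows that repeat a pose let the fingers close. It gives the time, the measured TCP pose, the force, the opening and the grip force at its end, in the units of the state.
- arm.get_obs(): the state, without advancing time (a new reading comes with each control period).
- arm.camera(name): name is "side" or "top"; returns the picture (480x640x3 uint8, red, green, blue); there is no depth.
- arm.camera_model(name): a dict with "fx", "fy", "cx", "cy" (pixels), "k1" (the pictures are not rectified: a ray, as slopes to the right and down, at radius r is drawn at 1 + k1 r^2 times it, then the intrinsics apply), "camera_from_world" (4x4, takes a point from world to camera coordinates). Camera axes: x right, y up, looking along -z (the intrinsics and any distortion apply to the point x, -y, -z); pixel columns grow to the right and rows downward; lengths in m; the calibration is good to about 2 mm. A picture is of the moment at which its call begins. camera_model takes no time and is no camera call.
- arm.hand_in(): hands the job in; it is judged then, once.
Trained networks look in the newest picture that a camera, given by its name, has taken for a name from the list of things; names that differ only in an ending like _2 or _b are one class to them, and where a whole thing is asked for, a point or a joint stands for the part that bears it (a point fixed in the world has none). Each returns a list of dicts, best first, with "conf" (0 to 1); they miss things now and then, are a little off and sometimes report something else, mostly with a low value. They report only what shows in the picture. A call takes as long as a camera call. They do not tell look-alikes from the thing itself.
- arm.boxes_of(camera, label): "point" ([x, y, z] in m, in world coordinates, good to about 4 mm: the middle of the surface that is visible of it).
The state is a dict: "clock": time; "q": joint angles; "joint_velocities": joint speeds; "joint_torque": joint torques, N m; "tcp_pos": TCP position; "orientation": TCP orientation; "ft_force": force on the tool from outside, world axes, zero at the start; "moment": the same for the moment, N m; "width": opening from 0.0 (shut) to 1.0 (fully open); "finger_force": force on a finger pad.
Only numpy, scipy, OpenCV 4.12 (cv2) and the standard library are available. Lean on these libraries where they do the work, as an engineer would, in place of code of your own. Each camera call takes 0.05 s, during which the arm holds its last target. There are 200 camera calls.

## Working session

There is one attempt and no reset: what is moved stays moved. The work goes in short steps, Python scripts to look and compute and a tool call to move; the robot and the scene stay as the last step left them, time stands still between calls to the robot, and variables do not carry over. Pictures are saved under pics/ and viewed, at most 10 in all, crops included, and the job is handed in when it is done.

Besides the shell and the picture viewer there is one more tool, called after "Request:" by a JSON object that holds its "api" and its "payload". send_rows: Moves the arm, as the interface text tells. Its arguments: {"type":"object","properties":{"rows":{"type":"array"},"squeeze":{"type":"number"}},"required":["rows"]}

```bash
mkdir -p pics; ls
python3 - <<'E'
from workcell import arm
import cv2
for n in("side","top"):
    cv2.imwrite(f"pics/{n}0.png",arm.camera(n)[:,:,::-1]); m=arm.camera_model(n); print(n,m)
    for l in["pack","charger","caddy","stand","tray","glue","plane","tape"]:
        print(l,[(([round(float(v),3) for v in d["point"]]),round(d["conf"],2)) for d in arm.boxes_of(n,l)[:3]])
print(arm.get_obs(),arm.finger_overhang)
E
```

```text
pics
side {'fx': 550.801246904314, 'fy': 550.801246904314, 'cx': 326.79291733624825, 'cy': 234.38902580975613, 'k1': -0.15751429691056076, 'camera_from_world': array([[ 0.98016201, -0.19806046, -0.00738187, -0.53194453],
       [ 0.11344055,  0.53007513,  0.84032827, -0.14577388],
       [-0.16252285, -0.82449524,  0.5420276 , -1.40931725],
       [ 0.        ,  0.        ,  0.        ,  1.        ]])}
pack [([0.52, -0.028, 0.11], 0.95)]
charger [([0.521, -0.094, 0.059], 0.91), ([0.343, -0.253, 0.061], 0.7)]
caddy [([0.564, -0.314, 0.11], 0.69), ([0.563, -0.442, 0.042], 0.69), ([0.524, -0.027, 0.108], 0.17)]
stand [([0.56, -0.296, 0.01], 0.65)]
tray [([0.572, 0.267, 0.018], 0.66)]
glue [([0.641, 0.015, 0.077], 0.82), ([0.562, -0.297, 0.01], 0.63), ([0.523, -0.099, 0.059], 0.47)]
plane [([0.678, -0.321, 0.041], 0.9)]
tape [([0.639, -0.08, 0.053], 0.67), ([0.565, 0.272, 0.027], 0.24)]
top {'fx': 441.1856076207488, 'fy': 441.1856076207488, 'cx': 315.6626131906862, 'cy': 235.3604191529291, 'k1': -0.024552941907911487, 'camera_from_world': array([[ 0.00689737, -0.99955797,  0.02891854, -0
[... 775 characters left out ...]
4,  0.04838167,  1.60850278, -0.03330527,
        0.94269254, -0.03369655]), 'joint_velocities': array([-1.59251016e-04, -9.62391127e-04, -1.45531736e-04,  4.63005976e-05,
        1.15441043e-03, -7.55991767e-04,  8.62859948e-04]), 'joint_torque': array([ 1.05739618e-03, -5.48632944e+01,  1.54564351e+00, -1.98541206e+01,
        9.16342397e-03,  1.44198955e-03,  1.17568078e-05]), 'tcp_pos': array([0.30207779, 0.65907624, 0.24532668]), 'orientation': array([8.12743075e-06, 2.13219427e-01, 9.77004338e-01, 1.81510853e-05]), 'ft_force': array([-0.95708006, -0.38561754, -0.33050624]), 'moment': array([ 0.00717347, -0.07575389, -0.03024679]), 'finger_force': 0.0, 'width': 0.9969653707141996} 0.014
```

View pics/side0.png

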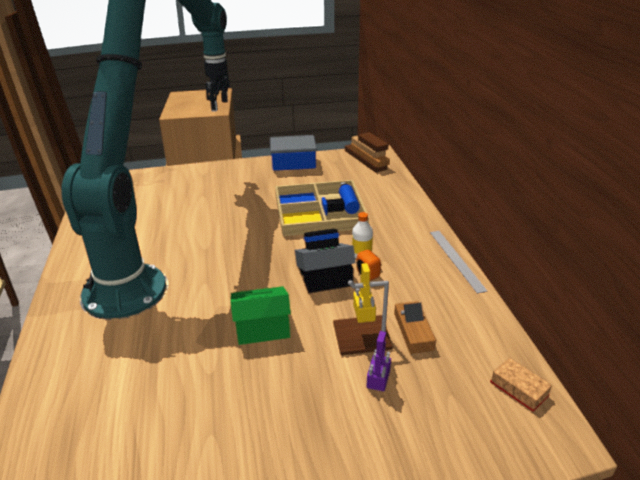

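View pics/top0.png

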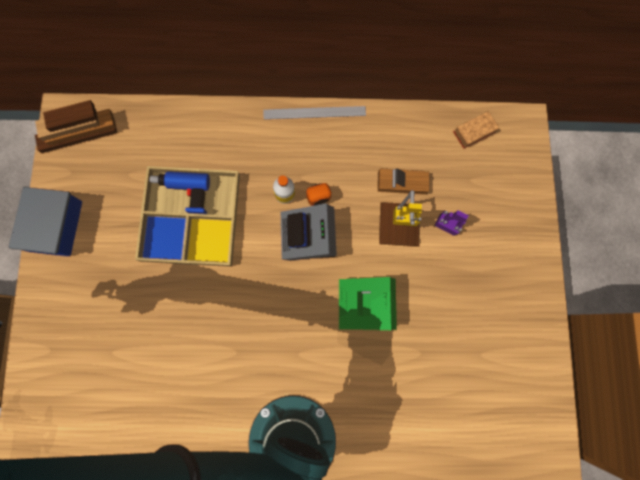

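Run:
```python
import cv2,numpy as np
t=cv2.imread("pics/top0.png");s=cv2.imread("pics/side0.png")
def c(i,x,y,w,h,k):return cv2.resize(i[y:y+h,x:x+w],None,fx=k,fy=k,interpolation=cv2.INTER_CUBIC)
cv2.imwrite("pics/tz.png",np.hstack([c(t,265,170,80,100,5),c(t,370,170,80,100,5)]))
cv2.imwrite("pics/sz.png",np.hstack([c(s,285,220,80,100,5),c(s,330,255,80,100,5)]))
```

```text
(no output)
```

View pics/tz.png

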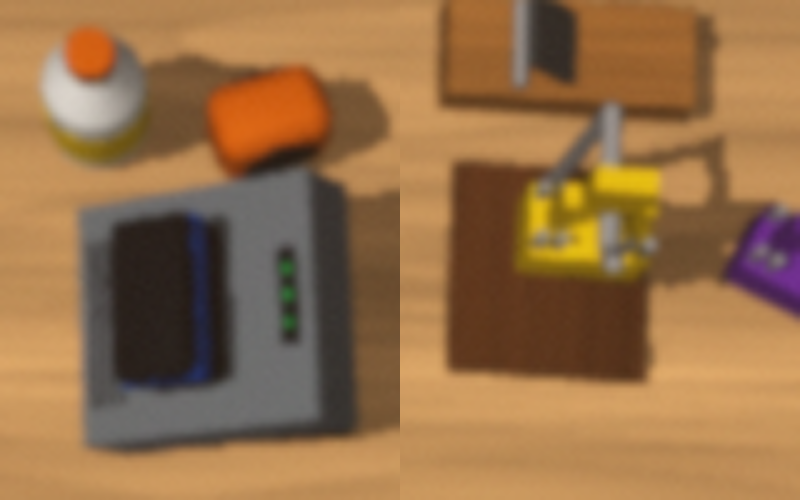

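View pics/sz.png

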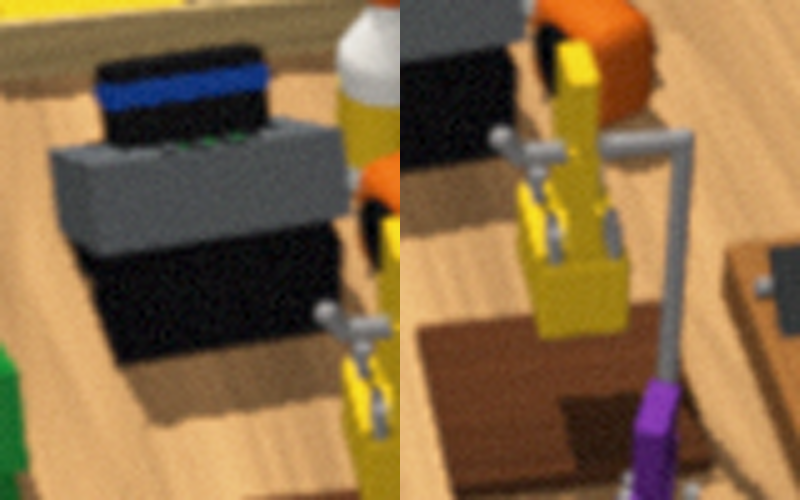

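```bash
cat > h.py <<'E'
import numpy as np,cv2
from workcell import arm
from scipy.optimize import least_squares
from scipy.spatial.transform import Rotation as R
def proj(n,P):
    m=arm.camera_model(n);T=m["camera_from_world"];p=np.atleast_2d(P)@T[:3,:3].T+T[:3,3]
    s=np.c_[p[:,0],-p[:,1]]/-p[:,2:];s=s*(1+m["k1"]*(s**2).sum(1,keepdims=True))
    return s*[m["fx"],m["fy"]]+[m["cx"],m["cy"]]
def fit(obs,x0,freez=True):
    # obs: (cam,local xyz m,pixel); solves x,y,yaw,(z)
    L=np.array([o[1] for o in obs])
    def f(x):
        W=R.from_euler("z",x[2]).apply(L)+[x[0],x[1],x[3]]
        return np.concatenate([proj(o[0],w)[0]-o[2] for o,w in zip(obs,W)])
    r=least_squares(f,list(x0)+[0.],loss="soft_l1");return r.x,r.fun.reshape(-1,2)
E
cat > m.py <<'E'
from h import *
np.set_printoptions(precision=3,suppress=True)
T=lambda x,y:(x/5+265,y/5+170)
S=lambda x,y:(x/5+285,y/5+220)
c,s=np.cos(np.pi/6),.5
f=lambda u,v:[u*c,v,.076+u*s]
h=lambda u,v,w:[u*c-s*w,v,.076+u*s+c*w]
o=[("top",f(-.07,.065),T(80,211)),("top",f(.07,.065),T(308,174)),("top",f(.07,-.065),T(323,421)),("top",f(-.07,-.065),T(86,444)),
("side",f(.07,-.065),S(50,152)),("side",f(.07,.065),S(347,127))]
print("charger",*fit(o,[.52,-.06,-1.57]))
p=[("top",h(-.022,.042,.045),T(113,223)),("top",h(.022,.042,.045),T(188,213)),("top",h(.022,-.042,.045),T(197,380)),("top",h(-.022,-.042,.045),T(116,382)),
("side",h(.022,-.042,.045),S(98,80)),("side",h(.022,.042,.045),S(268,62))]
print("pack(charger-origin frame)",*fit(p,[.52,-.05,-1.57]))
T2=lambda x,y:((x-400)/5+370,y/5+170);S2=lambda x,y:((x-400)/5+330,y/5+255)
b=[("top",[.06,.055,.012],T2(455,163)),("top",[-.06,.055,.012],T2(448,370)),("top",[-.06,-.055,.012],T2(647,380)),
("side",[-.06,-.055,.012],S2(452,488)),("side",[-.06,.055,.012],S2(418,328)),("side",[.055,0,.155],S2(692,133)),("side",[-.03,0,.165],S2(497,130)),("top",[-.03,0,.165],T2(612,270))]
print("stand",*fit(b,[.55,-.28,0]))
k=[("side",[-.006,-.015,.124],S2(566,85)),("side",[.006,-.015,.124],S2(600,83)),("side",[-.006,.015,.124],S2(557,45)),("side",[.006,.015,.124],S2(588,42)),
("side",[-.02,-.032,0],S2(540,338)),("side",[.02,-.032,0],S2(627,330)),("side",[-.02,-.032,.04],S2(535,268)),("side",[.02,-.032,.04],S2(629,262)),
("top",[.006,.015,.124],T2(595,168)),("top",[.006,-.015,.124],T2(661,168)),("top",[-.006,.015,.124],T2(595,193)),("top",[-.006,-.015,.124],T2(661,196)),
("top",[-.02,.032,.04],T2(517,272))]
print("caddy",*fit(k,[.56,-.28,0]))
i=cv2.cvtColor(cv2.imread("pics/top0.png"),cv2.COLOR_BGR2HSV);j=cv2.cvtColor(cv2.imread("pics/side0.png"),cv2.COLOR_BGR2HSV)
def cen(i,lo,hi,x0,x1,y0,y1):
    m=cv2.inRange(i,lo,hi);q=np.zeros_like(m);q[y0:y1,x0:x1]=m[y0:y1,x0:x1]
    M=cv2.moments(q,True);print(M["m00"],cv2.boundingRect(q));return M["m10"]/M["m00"],M["m01"]/M["m00"]
B=cen(i,(105,150,60),(125,255,255),135,190,213,265);Y=cen(i,(20,180,100),(35,255,255),185,240,213,265)
YB=[("top",[.13,.125,.038],(150,169)),("top",[.13,-.125,.038],(240,171)),("top",[-.13,-.125,.038],(234,264)),("top",[-.13,.125,.038],(138,261)),
("side",[-.13,.125,.038],(277,186)),("side",[-.13,-.125,.038],(281,226)),("side",[.13,-.125,.038],(366,221))]
x,r=fit(YB,[.57,.27,0]);print("tray",x,r)
for y,bb in((.061,B),(-.061,Y)):
    w=R.from_euler("z",x[2]).apply([-.0635,y,.005])+[x[0],x[1],0];print("bay",w,proj("top",w),bb)
for n,z in(("glue",.13),("tape",.062)):
  print(n,[d["point"] for d in arm.boxes_of("top",n)[:1]])
E
python3 m.py
```

```text
charger [ 0.524 -0.023 -1.537  0.004] [[ 0.09  -0.53 ]
 [ 0.949 -0.726]
 [-0.365  0.501]
 [-0.501  0.835]
 [ 5.842  1.229]
 [-2.497 -0.914]]
pack(charger-origin frame) [ 0.526 -0.023 -1.543 -0.01 ] [[ 0.433  0.171]
 [ 0.254 -0.091]
 [-1.011 -0.703]
 [ 0.149  0.593]
 [ 1.015  0.266]
 [-1.095 -0.327]]
stand [ 0.566 -0.288 -0.047 -0.003] [[-0.377 -0.778]
 [-0.078 -0.08 ]
 [-0.243  0.216]
 [-0.562  0.373]
 [-1.711 -0.465]
 [-0.138 -0.175]
 [ 0.351  0.734]
 [ 0.719 -1.668]]
caddy [ 0.569 -0.286 -0.05   0.069] [[ 0.477  0.271]
 [-0.702  0.117]
 [-0.589 -0.047]
 [-1.281  0.022]
 [-0.764  0.271]
 [-0.31  -0.116]
 [ 0.696  0.344]
 [ 0.094 -0.42 ]
 [ 0.219 -0.48 ]
 [-0.464  0.317]
 [ 0.141 -0.591]
 [-0.514 -0.395]
 [ 1.246 -3.25 ]]
1403.0 (145, 218, 39, 41)
1661.0 (188, 219, 43, 43)
tray [ 0.576  0.284 -0.036 -0.001] [[-0.385 -1.987]
 [ 0.616  0.447]
 [-0.853  1.405]
 [ 0.247 -0.095]
 [-2.788  0.895]
 [ 0.288  0.659]
 [ 2.846 -2.443]]
bay [0.515 0.347 0.005] [[168.853 239.48 ]] (164.12259444048468, 237.55737704918033)
bay [0.51  0.225 0.005] [[213.478 241.609]] (208.9933774834437, 239.8916315472607)
glue [[0.6347, 0.0306, 0.0862]]
tape [[0.6327, -0.0591, 0.0578]]
```

```bash
cat >> h.py <<'E'
def move(pos,Rt):
    o=arm.get_obs();q=o["orientation"];R0=R.from_quat(np.r_[q[1:],q[0]])
    d=R0.inv().apply(np.array(pos)-o["tcp_pos"])*100;r=(R0.inv()*R.from_matrix(Rt)).as_rotvec()
    print("shift cm",d.round(2),"rot",r.round(3),"|",np.linalg.norm(d)/6.25,np.linalg.norm(r)/.187,"rows; tcp",o["tcp_pos"].round(4),"F",o["ft_force"].round(1),"w",o["width"],o["finger_force"],"t",o["clock"])
psi=-1.54;WELL=np.array([.525,-.023,.076])
cx=np.array([np.cos(psi),np.sin(psi),0]);PZ=-.5*cx+np.array([0,0,np.cos(np.pi/6)]);PX=np.cos(np.pi/6)*cx+np.array([0,0,.5])
def frame(y,z):return np.c_[np.cross(y,z),y,z]
RP=frame(-PX,-PZ)
def RD(yaw):return frame(np.array([-np.sin(yaw),np.cos(yaw),0]),np.array([0,0,-1.]))
E
python3 -c "
from h import *
move(WELL+.168*PZ,RP)"
```

```text
shift cm [-44.95 -45.19   2.38] rot [ 0.514 -0.121 -0.45 ] | 10.205379741234596 3.7103567837104148 rows; tcp [0.3021 0.6591 0.2453] F [-0.2 -0.8 -0.5] w 0.9993751996809023 0.0 t 1.0
```

Request:
{"api": "send_rows", "payload": {"rows": [[[-22, -22, 0, 0.25, -0.06, -0.22, 8.5], [-22, -22, 0, 0.25, -0.06, -0.22, 8.5], [-22, -22, 0, 0.25, -0.06, -0.22, 8.5], [-22, -22, 0, 0.25, -0.06, -0.22, 8.5], [-22, -22, 0, 0.25, -0.06, -0.22, 8.5], [-44.95, -45.2, 2.4, 0.514, -0.121, -0.45, 8.5], [-44.95, -45.2, 2.4, 0.514, -0.121, -0.45, 8.5], [-44.95, -45.2, 2.4, 0.514, -0.121, -0.45, 8.5], [-44.95, -45.2, 2.4, 0.514, -0.121, -0.45, 8.5], [-44.95, -45.2, 2.4, 0.514, -0.121, -0.45, 8.5], [-44.95, -45.2, 2.4, 0.514, -0.121, -0.45, 8.5], [-44.95, -45.2, 2.4, 0.514, -0.121, -0.45, 8.5]]], "squeeze": 60}}

```text
clock: 2.5
tcp_pos: [0.5226, 0.0602, 0.2214]
orientation: [0.004, -0.014, 0.966, -0.259]
ft_force: [-0.3, 1.2, 0.2]
width: 0.997
finger_force: 0.0
```

```bash
python3 -c "
from h import *
move(WELL+.168*PZ,RP);move(WELL+.070*PZ,RP)
t=arm.camera('top')[:,:,::-1];s=arm.camera('side')[:,:,::-1]
def c(i,x,y,w,h,k):return cv2.resize(i[y:y+h,x:x+w],None,fx=k,fy=k,interpolation=cv2.INTER_CUBIC)
cv2.imwrite('pics/a1.png',np.hstack([c(t,240,170,100,110,4),c(s,265,170,100,110,4)]))"
```

```text
shift cm [ 0.01  0.07 -0.05] rot [ 0.    -0.    -0.002] | 0.013148920225785631 0.01306641451918688 rows; tcp [0.5226 0.0602 0.2214] F [-0.3  1.2  0.2] w 0.9971789625132427 0.0 t 2.5
shift cm [0.01 0.06 9.75] rot [ 0.    -0.    -0.002] | 1.5602749783923837 0.01306641451918688 rows; tcp [0.5226 0.0602 0.2214] F [-0.3  1.2  0.2] w 0.9971789625132427 0.0 t 2.5
```

View pics/a1.png

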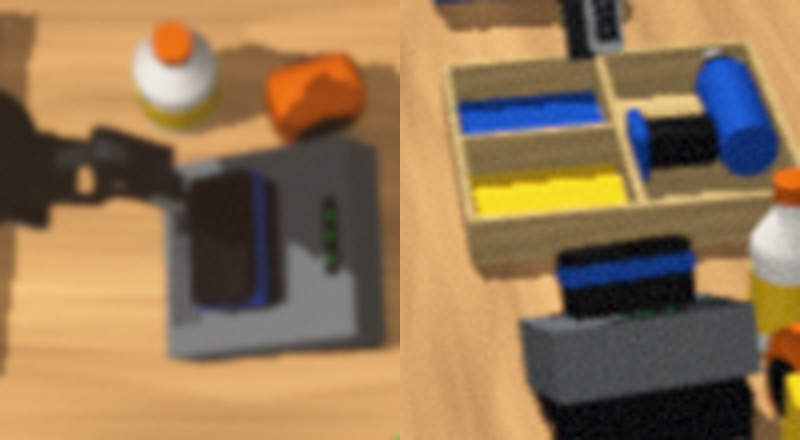

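```bash
python3 -c "
from h import *
o=arm.get_obs();p=o['tcp_pos'];print(o['joint_velocities'].round(3))
for n in('top','side'):print(proj(n,[p,p-PZ*.014,p+PX*.04-PZ*0,p-PX*.04,p+PZ*.1]).round(0).tolist())
cv2.imwrite('pics/a2.png',np.vstack([arm.camera('top')[150:290,150:450,::-1],arm.camera('side')[80:320,200:500,::-1]]))"
```

```text
[-0.016  0.001 -0.013 -0.002  0.003 -0.     0.002]
[[267.0, 220.0], [270.0, 222.0], [281.0, 218.0], [252.0, 223.0], [239.0, 211.0]]
[[314.0, 183.0], [314.0, 189.0], [316.0, 182.0], [311.0, 184.0], [309.0, 145.0]]
```

View pics/a2.png

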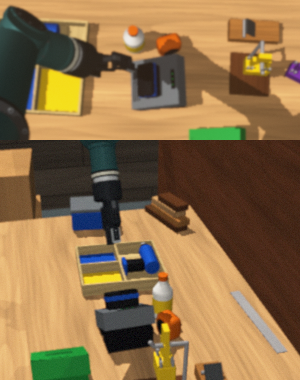

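Request:
{"api": "send_rows", "payload": {"rows": [[[0, 0.06, 4, 0, 0, 0, 8.5], [0, 0.06, 8, 0, 0, 0, 8.5], [0, 0.06, 11, 0, 0, 0, 8.5], [0, 0.06, 13, 0, 0, 0, 8.5], [0, 0.06, 14.7, 0, 0, 0, 8.5], [0, 0.06, 14.7, 0, 0, 0, 8.5]]]}}

```text
clock: 3.45
tcp_pos: [0.5242, -0.011, 0.0928]
orientation: [0.003, -0.016, 0.966, -0.259]
ft_force: [0.3, 0.4, 0.0]
width: 0.99
finger_force: 0.0
```

```bash
python3 -c "
from h import *
move(WELL+.018*PZ,RP)
t=arm.camera('top')[:,:,::-1];s=arm.camera('side')[:,:,::-1]
def c(i,x,y,w,h,k):return cv2.resize(i[y:y+h,x:x+w],None,fx=k,fy=k,interpolation=cv2.INTER_CUBIC)
cv2.imwrite('pics/a3.png',np.hstack([c(t,240,170,100,110,4),c(s,265,200,100,110,4)]))"
```

```text
shift cm [-0.04 -0.2   0.26] rot [-0.    -0.     0.003] | 0.052681878282549166 0.013780122179439408 rows; tcp [ 0.5242 -0.011   0.0928] F [0.3 0.4 0. ] w 0.9904323040590759 0.0 t 3.45
```

View pics/a3.png

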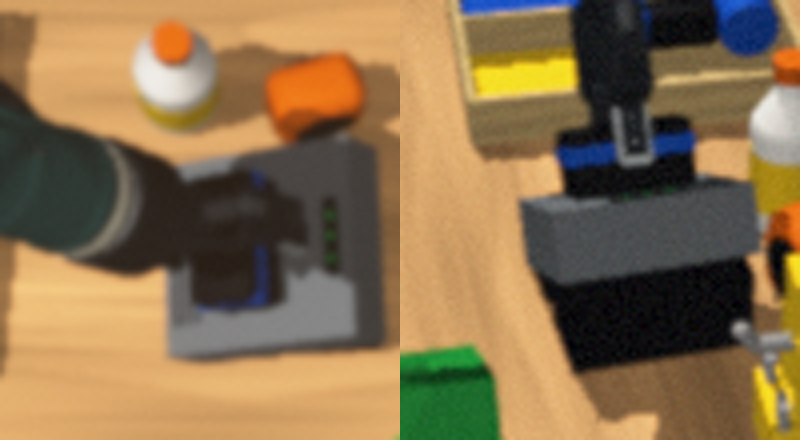

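Request:
{"api": "send_rows", "payload": {"rows": [[[0, 0, 0, 0, 0, 0, 3], [0, 0, 0, 0, 0, 0, 3], [0, 0, 0, 0, 0, 0, 3], [0, 0, 0, 0, 0, 0, 3], [0, 0, 0, 0, 0, 0, 3], [0, 0, 0, 0, 0, 0, 3], [0, 0, 0, 0, 0, 0, 3], [0, 0, 0, 0, 0, 0, 3]]], "squeeze": 70}}

```text
clock: 4.55
tcp_pos: [0.5252, -0.0108, 0.0941]
orientation: [0.005, -0.015, 0.966, -0.258]
ft_force: [-1.3, 5.1, 6.4]
width: 0.505
finger_force: 72.0
```

Request:
{"api": "send_rows", "payload": {"rows": [[[0, 0, -0.3, 0, 0, 0, 3], [0, 0, -0.6, 0, 0, 0, 3], [0, 0, -0.9, 0, 0, 0, 3], [0, 0, -1.2, 0, 0, 0, 3], [0, 0, -1.6, 0, 0, 0, 3], [0, 0, -2.0, 0, 0, 0, 3], [0, 0, -2.5, 0, 0, 0, 3], [0, 0, -3.0, 0, 0, 0, 3], [0, 0, -4.0, 0, 0, 0, 3], [0, 0, -6, 0, 0, 0, 3], [0, 0, -9, 0, 0, 0, 3], [0, 0, -12, 0, 0, 0, 3]]]}}

```text
clock: 6.05
tcp_pos: [0.5222, 0.0484, 0.1987]
orientation: [0.004, -0.015, 0.966, -0.259]
ft_force: [1.0, 0.4, -6.1]
width: 0.506
finger_force: 73.0
```

```bash
python3 -c "
from h import *
print(arm.get_obs()['tcp_pos'],arm.get_obs()['width'],arm.get_obs()['finger_force'],arm.get_obs()['ft_force'])
print([(d['point'],d['conf']) for n in('top','side') if arm.camera(n) is not None for d in arm.boxes_of(n,'pack')[:2]])
t=arm.camera('top')[:,:,::-1];s=arm.camera('side')[:,:,::-1]
def c(i,x,y,w,h,k):return cv2.resize(i[y:y+h,x:x+w],None,fx=k,fy=k,interpolation=cv2.INTER_CUBIC)
cv2.imwrite('pics/a4.png',np.hstack([c(t,220,160,100,110,4),c(s,265,160,100,110,4)]))
RB=RD(-.036)
move([.515,.351,.20],RB)"
```

```text
[0.52217574 0.04841289 0.19873606] 0.5059269338449947 73.02361249923706 [ 1.01495753  0.44670978 -6.06344735]
[([0.5211, 0.0237, 0.2001], 0.89)]
shift cm [ -0.23  26.18 -15.52] rot [-0.525  0.015  0.065] | 4.870245573933755 2.8288800453156697 rows; tcp [0.5217 0.0467 0.1969] F [ 0.7 -1.3 -6. ] w 0.5065474022589684 73.44917178153992 t 6.35
```

View pics/a4.png

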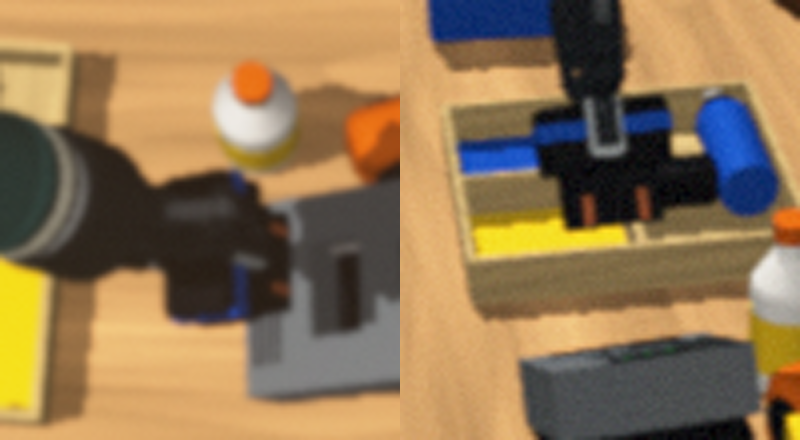

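Request:
{"api": "send_rows", "payload": {"rows": [[[-0.1, 5, -4.5, -0.15, 0, 0.02, 3], [-0.1, 9, -7, -0.3, 0.01, 0.04, 3], [-0.2, 14, -10, -0.42, 0.01, 0.05, 3], [-0.2, 18, -12, -0.525, 0.015, 0.065, 3], [-0.2, 22, -13.5, -0.525, 0.015, 0.065, 3], [-0.23, 25, -15, -0.525, 0.015, 0.065, 3], [-0.23, 26.2, -15.5, -0.525, 0.015, 0.065, 3], [-0.23, 26.2, -15.5, -0.525, 0.015, 0.065, 3], [-0.23, 26.2, -15.5, -0.525, 0.015, 0.065, 3], [-0.23, 26.2, -15.5, -0.525, 0.015, 0.065, 3]]]}}

```text
clock: 7.6
tcp_pos: [0.5161, 0.35, 0.2008]
orientation: [0.001, 0.019, 1.0, 0.0]
ft_force: [0.6, -0.2, -4.6]
width: 0.508
finger_force: 73.8
```

```bash
python3 -c "
from h import *
RB=RD(-.036)
move([.515,.351,.08],RB)
t=arm.camera('top')[:,:,::-1];s=arm.camera('side')[:,:,::-1]
def c(i,x,y,w,h,k):return cv2.resize(i[y:y+h,x:x+w],None,fx=k,fy=k,interpolation=cv2.INTER_CUBIC)
cv2.imwrite('pics/a5.png',np.hstack([c(t,120,160,130,110,3),c(s,255,120,130,130,3)[:330]]))"
```

```text
shift cm [ 0.15  0.09 12.08] rot [ 0.     0.003 -0.001] | 1.9336318761964935 0.01589637414158842 rows; tcp [0.5161 0.35   0.2008] F [ 0.6 -0.2 -4.6] w 0.5078139749140324 73.81915926933289 t 7.6
```

View pics/a5.png

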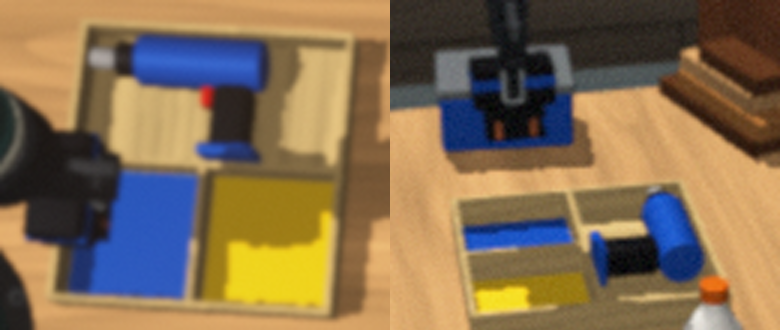

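Request:
{"api": "send_rows", "payload": {"rows": [[[0, 0, 3, 0, 0, 0, 3], [0, 0, 6, 0, 0, 0, 3], [0, 0, 9, 0, 0, 0, 3], [0, 0, 11, 0, 0, 0, 3], [0, 0, 12.4, 0, 0, 0, 3], [0, 0, 12.8, 0, 0, 0, 3], [0, 0, 13.1, 0, 0, 0, 3], [0, 0, 13.1, 0, 0, 0, 3]]]}}

```text
clock: 8.7
tcp_pos: [0.5164, 0.3528, 0.0705]
orientation: [0.002, 0.017, 1.0, 0.001]
ft_force: [0.6, -0.1, -4.0]
width: 0.507
finger_force: 73.9
```

Request:
{"api": "send_rows", "payload": {"rows": [[[0, 0, 0.2, 0, 0, 0, 3], [0, 0, 0.4, 0, 0, 0, 3], [0, 0, 0.5, 0, 0, 0, 3], [0, 0, 0.5, 0, 0, 0, 3]]]}}

```text
clock: 9.2
tcp_pos: [0.5159, 0.3524, 0.0648]
orientation: [0.001, 0.017, 1.0, 0.001]
ft_force: [-0.7, -0.0, -4.2]
width: 0.508
finger_force: 73.9
```

Request:
{"api": "send_rows", "payload": {"rows": [[[0, 0, 0.1, 0, 0, 0, 3], [0, 0, 0.2, 0, 0, 0, 3], [0, 0, 0.2, 0, 0, 0, 3]]]}}

```text
clock: 9.57
tcp_pos: [0.516, 0.3525, 0.0628]
orientation: [0.001, 0.017, 1.0, 0.001]
ft_force: [-0.0, 0.9, -3.9]
width: 0.506
finger_force: 73.9
```

Request:
{"api": "send_rows", "payload": {"rows": [[[0, 0, 0.1, 0, 0, 0, 3], [0, 0, 0.2, 0, 0, 0, 3], [0, 0, 0.2, 0, 0, 0, 3]]]}}

```text
clock: 9.95
tcp_pos: [0.5163, 0.3525, 0.0626]
orientation: [0.001, 0.018, 1.0, 0.001]
ft_force: [-1.7, -1.9, 7.2]
width: 0.505
finger_force: 75.6
```

Request:
{"api": "send_rows", "payload": {"rows": [[[0, 0, 0, 0, 0, 0, 5], [0, 0, 0, 0, 0, 0, 5.6], [0, 0, 0, 0, 0, 0, 6.5], [0, 0, 0, 0, 0, 0, 6.5], [0, 0, 0, 0, 0, 0, 6.5], [0, 0, 0, 0, 0, 0, 6.5], [0, 0, -1, 0, 0, 0, 6.5], [0, 0, -3, 0, 0, 0, 6.5], [0, 0, -7, 0, 0, 0, 6.5], [0, 0, -12, 0, 0, 0, 6.5], [0, 0, -18, 0, 0, 0, 6.5], [0, 0, -18, 0, 0, 0, 6.5]]]}}

```text
clock: 11.45
tcp_pos: [0.5188, 0.3545, 0.2484]
orientation: [0.007, 0.018, 1.0, 0.005]
ft_force: [1.1, 0.4, -0.1]
width: 0.759
finger_force: 0.0
```

```bash
python3 -c "
from h import *
yw=-.05;u=np.array([np.cos(yw),np.sin(yw),0]);C=np.array([.567,-.287,.071])
for n in('top','side'):
    arm.camera(n);print([(d['point'],d['conf']) for d in arm.boxes_of(n,'pack')[:1]])
move(C+[0,0,.26],RD(yw))
move(C+[0,0,.107+.006],RD(yw))"
```

```text
[([0.5126, 0.3446, 0.0893], 0.89)]
[([0.5129, 0.3326, 0.0667], 0.7)]
shift cm [ -7.47 -63.62  -9.09] rot [0.001 0.001 0.015] | 10.35186342564411 0.08078284156771323 rows; tcp [0.5147 0.3515 0.2404] F [-0.5 -0.6  0.7] w 0.7596836098992257 0.0 t 11.65
shift cm [ -7.45 -63.63   5.61] rot [0.001 0.001 0.015] | 10.289495772366955 0.08078284156771323 rows; tcp [0.5147 0.3515 0.2404] F [-0.5 -0.6  0.7] w 0.7596836098992257 0.0 t 11.65
```

Request:
{"api": "send_rows", "payload": {"rows": [[[-7.5, -63.6, -9, 0, 0, 0.015, 6.5], [-7.5, -63.6, -9, 0, 0, 0.015, 6.5], [-7.5, -63.6, -9, 0, 0, 0.015, 6.5], [-7.5, -63.6, -9, 0, 0, 0.015, 6.5], [-7.5, -63.6, -9, 0, 0, 0.015, 6.5], [-7.5, -63.6, -9, 0, 0, 0.015, 6.5], [-7.5, -63.6, -9, 0, 0, 0.015, 6.5], [-7.5, -63.6, -9, 0, 0, 0.015, 6.5], [-7.5, -63.6, -9, 0, 0, 0.015, 6.5], [-7.5, -63.6, -9, 0, 0, 0.015, 6.5], [-7.5, -63.6, -9, 0, 0, 0.015, 6.5], [-7.5, -63.6, -9, 0, 0, 0.015, 6.5]]]}}

```text
clock: 13.15
tcp_pos: [0.5672, -0.2875, 0.3285]
orientation: [0.0, 0.027, 1.0, 0.001]
ft_force: [-0.4, -0.4, -0.6]
width: 0.762
finger_force: 0.0
```

```bash
python3 -c "
from h import *
yw=-.05;C=np.array([.567,-.287,.071])
move(C+[0,0,.105],RD(yw))"
```

```text
shift cm [2.000e-02 1.000e-02 1.525e+01] rot [ 0.002  0.    -0.003] | 2.440410996856139 0.021413225709256068 rows; tcp [ 0.5672 -0.2875  0.3285] F [-0.4 -0.4 -0.6] w 0.7616002434534385 0.0 t 13.15
```

Request:
{"api": "send_rows", "payload": {"rows": [[[0, 0, 4, 0, 0, 0, 6.5], [0, 0, 8, 0, 0, 0, 6.5], [0, 0, 11, 0, 0, 0, 6.5], [0, 0, 13, 0, 0, 0, 6.5], [0, 0, 14.5, 0, 0, 0, 6.5], [0, 0, 15.2, 0, 0, 0, 6.5], [0, 0, 15.2, 0, 0, 0, 6.5]]]}}

```text
clock: 14.02
tcp_pos: [0.5686, -0.2852, 0.1778]
orientation: [0.001, 0.025, 1.0, 0.001]
ft_force: [0.0, 0.5, -1.0]
width: 0.761
finger_force: 0.0
```

```bash
python3 -c "
from h import *
t=arm.camera('top')[:,:,::-1];s=arm.camera('side')[:,:,::-1]
def c(i,x,y,w,h,k):return cv2.resize(i[y:y+h,x:x+w],None,fx=k,fy=k,interpolation=cv2.INTER_CUBIC)
cv2.imwrite('pics/a6.png',np.hstack([c(t,370,150,80,100,5),c(s,330,225,80,100,5)]))"
```

```text
(no output)
```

View pics/a6.png

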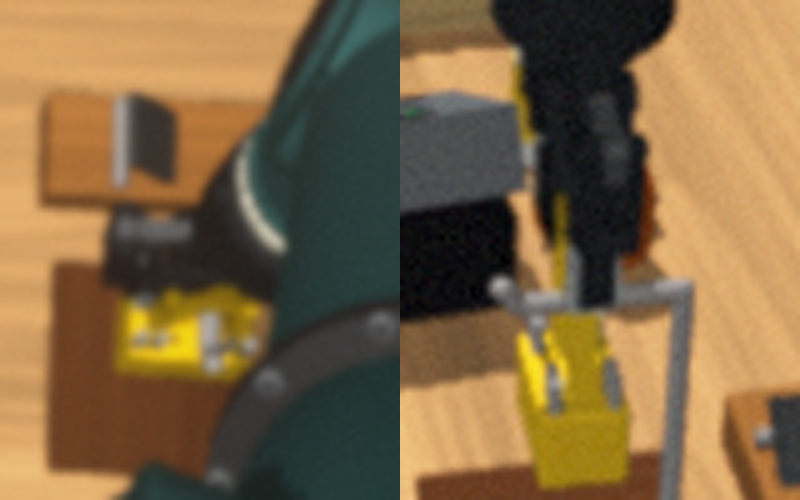

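Request:
{"api": "send_rows", "payload": {"rows": [[[0, 0, 0.2, 0, 0, 0, 6.5], [0, 0, 0.2, 0, 0, 0, 2], [0, 0, 0.2, 0, 0, 0, 2], [0, 0, 0.2, 0, 0, 0, 2], [0, 0, 0.2, 0, 0, 0, 2], [0, 0, 0.2, 0, 0, 0, 2], [0, 0, 0.2, 0, 0, 0, 2], [0, 0, 0.2, 0, 0, 0, 2], [0, 0, 0.2, 0, 0, 0, 2]]], "squeeze": 50}}

```text
clock: 15.25
tcp_pos: [0.5688, -0.2862, 0.1764]
orientation: [0.002, 0.025, 1.0, 0.001]
ft_force: [-0.2, 0.2, 5.9]
width: 0.335
finger_force: 51.1
```

Request:
{"api": "send_rows", "payload": {"rows": [[[0, 0, -0.5, 0, 0, 0, 2], [0, 0, -1, 0, 0, 0, 2], [0, 0, -1.5, 0, 0, 0, 2], [0, 0, -2.1, 0, 0, 0, 2], [0, 0, -2.1, 0, 0, 0, 2]]]}}

```text
clock: 15.88
tcp_pos: [0.5688, -0.2862, 0.1976]
orientation: [0.002, 0.025, 1.0, 0.001]
ft_force: [-0.3, 0.9, -2.3]
width: 0.342
finger_force: 50.4
```

Lifted 21 mm, weight carried. Draw it off toward −x.

Request:
{"api": "send_rows", "payload": {"rows": [[[1, 0, -2.1, 0, 0, 0, 2], [2, 0, -2.1, 0, 0, 0, 2], [3.5, 0, -2.1, 0, 0, 0, 2], [5, 0, -2.1, 0, 0, 0, 2], [6.5, 0, -2.1, 0, 0, 0, 2], [8, 0, -2.1, 0, 0, 0, 2], [9.5, 0, -2.1, 0, 0, 0, 2], [11, 0, -2.1, 0, 0, 0, 2], [11, 0, -2.1, 0, 0, 0, 2]]]}}

```text
clock: 17.0
tcp_pos: [0.4566, -0.2808, 0.2181]
orientation: [0.001, 0.026, 1.0, 0.001]
ft_force: [1.0, -0.3, -3.3]
width: 0.338
finger_force: 59.6
```

My draw rows repeated the −2.1, which lifted the caddy another 21 mm near the bar. I'll check numerically whether the caddy slipped or tilted in the grip.

```bash
cat > k.py <<'E'
from h import *
from scipy.optimize import minimize
p=arm.get_obs()["tcp_pos"]
def box(x,y,z0,z1):return [[a,b,c] for a in(-x,x) for b in(-y,y) for c in(z0,z1)]
parts=[box(.02,.032,0,.04),box(.006,.023,.04,.09),box(.006,.015,.09,.124)]
O=p-[0,0,.105]
im={n:arm.camera(n) for n in("side","top")}
for n in im:
    h=cv2.cvtColor(im[n],cv2.COLOR_RGB2HSV);m=cv2.inRange(h,(20,150,60),(35,255,255))
    c=proj(n,[O+[0,0,.05]])[0];a=np.zeros_like(m);x,y=c.astype(int);a[y-45:y+45,x-35:x+35]=m[y-45:y+45,x-35:x+35]
    k,lab,st,ce=cv2.connectedComponentsWithStats(a);i=1+np.argmax(st[1:,4]);M=(lab==i).astype(np.uint8)
    print(n,"seen",st[i])
    def mask(rx,ry,dz):
        q=np.zeros_like(m)
        for b in parts:
            W=R.from_euler("zyx",[-.05,ry,rx]).apply(np.array(b)-[0,0,.105])+p+[0,0,dz]
            cv2.fillConvexPoly(q,cv2.convexHull(proj(n,W).round().astype(np.int32)),1)
        return q
    q=mask(0,0,0);print("model bbox",cv2.boundingRect(q))
    if n=="side":
        low=lambda q:[(r,np.flatnonzero(q[r]).min(),np.flatnonzero(q[r]).max()) for r in range(y-30,y+40,3) if q[r].any()]
        print("seen",low(M));print("model",low(q))
        B=max(((np.sum(mask(0,ry,dz)&M)/np.sum(mask(0,ry,dz)|M),ry,dz) for ry in np.arange(-.4,.41,.05) for dz in np.arange(-.025,.026,.005)))
        print("best iou,tilt_y,dz",B)
E
python3 k.py; python3 -c "
from h import *
arm.camera('side');print([(d['point'],d['conf']) for d in arm.boxes_of('side','caddy')])"
```

```text
side seen [306 274  24  41 584]
model bbox (302, 251, 23, 63)
seen [(275, np.int64(313), np.int64(319)), (278, np.int64(313), np.int64(319)), (281, np.int64(313), np.int64(325)), (284, np.int64(306), np.int64(326)), (287, np.int64(307), np.int64(327)), (290, np.int64(308), np.int64(327)), (293, np.int64(308), np.int64(328)), (296, np.int64(309), np.int64(328)), (299, np.int64(309), np.int64(328)), (302, np.int64(311), np.int64(329)), (305, np.int64(311), np.int64(329)), (308, np.int64(312), np.int64(329)), (311, np.int64(312), np.int64(329)), (314, np.int64(314), np.int64(315))]
model [(254, np.int64(308), np.int64(315)), (257, np.int64(308), np.int64(315)), (260, np.int64(308), np.int64(316)), (263, np.int64(308), np.int64(316)), (266, np.int64(308), np.int64(316)), (269, np.int64(308), np.int64(316)), (272, np.int64(308), np.int64(316)), (275, np.int64(309), np.int64(317)), (278, np.int64(309), np.int64(320)), (281, np.int64(302), np.int64(321)), (284, np.int64(302), np.int64(321)), (287, np.int64(302), np.int64(322)), (290, np.int64(302), np.int64(323)), (293, np.int64(302), np.int64(323)), (296, np.int64(302), np.int64(324)), (299, np.int64(303), np.int64(324)), (302, np.int64(304), np.int64(324)), (305, np.int64(304), np.int64(324)), (308, np.int64(305), np.int64(324)), (311, np.int64(306), np.int64(324))]
best iou,tilt_y,dz (np.float64(0.641340782122905), np.float64(-0.15000000000000008), np.float64(-0.0049999999999999975))
top seen [394 244  28  17 180]
model bbox (394, 246, 34, 21)
[([0.4688, -0.3047, 0.1439], 0.92), ([0.5616, -0.4402, 0.0442], 0.68), ([0.5717, -0.2982, 0.0106], 0.23)]
```

```bash
cat > k2.py <<'E'
from h import *
from scipy.optimize import differential_evolution
def box(x,y,z0,z1):return np.array([[a,b,c] for a in(-x,x) for b in(-y,y) for c in(z0,z1)])
def look(p,yaw=-.05,show=True):
    h=cv2.cvtColor(arm.camera("side"),cv2.COLOR_RGB2HSV)
    m=cv2.inRange(h,(20,130,50),(36,255,255));c=proj("side",[p-[0,0,.085]])[0].astype(int)
    x0,y0=c-[30,30];S=8
    sub=cv2.resize(m[y0:y0+60,x0:x0+60],None,fx=S,fy=S,interpolation=cv2.INTER_LINEAR)>127
    k,lab,st,_=cv2.connectedComponentsWithStats(sub.astype(np.uint8));sub=lab==1+np.argmax(st[1:,4])
    def mask(v):
        q=np.zeros(sub.shape,np.uint8)
        W=R.from_euler("zyx",[yaw,v[0],v[1]]).apply(box(.02,.032,0,.04)-[0,0,.105])+p+[v[2],0,v[3]]
        cv2.fillConvexPoly(q,cv2.convexHull((((proj("side",W)-[x0,y0])+.5)*S).astype(np.int32)),1);return q>0
    def cost(v):
        q=mask(v);r=np.flatnonzero(q.any(1))
        # below a row safely under the block's top rim only silhouettes count
        a=r[0]+8*S;return (q[a:]^sub[a:]).sum()/q[a:].sum()+3*(v[1]**2)+200*v[2]**2
    r=differential_evolution(cost,[(-.4,.4),(-.25,.25),(-.02,.02),(-.03,.03)],seed=1,maxiter=60,popsize=10)
    print("ry rx dx dz",r.x.round(3),"cost",round(r.fun,3))
if __name__=="__main__": look(arm.get_obs()["tcp_pos"])
E
python3 k2.py
```

```text
ry rx dx dz [-0.098 -0.019  0.003 -0.003] cost 0.154
```

```bash
python3 -c "
from h import *
Rt=R.from_euler('y',.10).as_matrix()@RD(-.036)
move([.508,.229,.30],Rt)"
```

```text
shift cm [-2.37 51.15 -8.13] rot [ 0.006  0.104 -0.013] | 8.295118385303041 0.5595601937596404 rows; tcp [ 0.4594 -0.2806  0.2178] F [ 0.2  0.1 -2.9] w 0.340113974555905 59.604806900024414 t 17.25
```

Request:
{"api": "send_rows", "payload": {"rows": [[[0, 0, -4, 0, 0, 0, 2], [0, 2, -8.1, 0, 0, 0, 2], [-0.5, 7, -8.1, 0, 0.05, 0, 2], [-1, 13, -8.1, 0, 0.1, -0.01, 2], [-1, 19, -8.1, 0, 0.1, -0.01, 2], [-2, 25, -8.1, 0, 0.1, -0.01, 2], [-2, 31, -8.1, 0, 0.1, -0.01, 2], [-2, 37, -8.1, 0, 0.1, -0.01, 2], [-2.3, 43, -8.1, 0, 0.1, -0.01, 2], [-2.3, 48, -8.1, 0, 0.1, -0.01, 2], [-2.4, 51.1, -8.1, 0, 0.1, -0.01, 2], [-2.4, 51.1, -8.1, 0, 0.1, -0.01, 2]]]}}

```text
clock: 18.75
tcp_pos: [0.5076, 0.2328, 0.2996]
orientation: [-0.048, 0.017, 0.999, 0.003]
ft_force: [-0.5, -0.2, -2.4]
width: 0.339
finger_force: 59.6
```

```bash
python3 -c "
from h import *
import k2
Rt=R.from_euler('y',.10).as_matrix()@RD(-.036)
k2.look(arm.get_obs()['tcp_pos'])
arm.camera('top');print([(d['point'],d['conf']) for n in('top','side') for d in arm.boxes_of(n,'caddy')])
move([.508,.229,.145],Rt)"
```

```text
ry rx dx dz [-0.044 -0.033 -0.002 -0.006] cost 0.069
[([0.5049, 0.2076, 0.2251], 0.88), ([0.5587, -0.4197, 0.0419], 0.87), ([0.6366, -0.0574, 0.0643], 0.42), ([0.5617, -0.4408, 0.0421], 0.96), ([0.5057, 0.2057, 0.2282], 0.89)]
shift cm [-1.5   0.22 15.37] rot [ 0.005  0.002 -0.006] | 2.4708120548934205 0.04319787596145298 rows; tcp [0.508  0.2267 0.2994] F [-0.3  0.6 -2.3] w 0.3399803156410159 59.61081147193909 t 18.95
```

Request:
{"api": "send_rows", "payload": {"rows": [[[-0.4, 0.1, 4, 0, 0.03, 0, 2], [-0.8, 0.1, 8, 0, 0.03, 0, 2], [-1.1, 0.2, 11, 0, 0.03, 0, 2], [-1.4, 0.2, 14, 0, 0.03, 0, 2], [-1.6, 0.2, 16, 0, 0.03, 0, 2], [-1.7, 0.2, 17, 0, 0.03, 0, 2], [-1.7, 0.2, 17, 0, 0.03, 0, 2]]]}}

```text
clock: 19.82
tcp_pos: [0.5084, 0.2299, 0.1286]
orientation: [-0.064, 0.021, 0.998, 0.002]
ft_force: [1.1, -0.2, -2.9]
width: 0.339
finger_force: 59.5
```

Request:
{"api": "send_rows", "payload": {"rows": [[[-0.04, 0, 0.3, 0, 0, 0, 2], [-0.08, 0, 0.6, 0, 0, 0, 2], [-0.1, 0, 0.8, 0, 0, 0, 2], [-0.1, 0, 0.8, 0, 0, 0, 2]]]}}

```text
clock: 20.32
tcp_pos: [0.5082, 0.2309, 0.1208]
orientation: [-0.064, 0.02, 0.998, 0.002]
ft_force: [-0.1, -0.5, -3.1]
width: 0.341
finger_force: 59.5
```

Request:
{"api": "send_rows", "payload": {"rows": [[[-0.02, 0, 0.15, 0, 0, 0, 2], [-0.04, 0, 0.3, 0, 0, 0, 2], [-0.04, 0, 0.3, 0, 0, 0, 2]]]}}

```text
clock: 20.7
tcp_pos: [0.5083, 0.231, 0.118]
orientation: [-0.064, 0.02, 0.998, 0.002]
ft_force: [-0.6, -0.3, 1.3]
width: 0.333
finger_force: 60.0
```

Request:
{"api": "send_rows", "payload": {"rows": [[[-0.02, 0, 0.15, 0, 0, 0, 2], [-0.03, 0, 0.25, 0, 0, 0, 2], [-0.03, 0, 0.25, 0, 0, 0, 2]]]}}

```text
clock: 21.08
tcp_pos: [0.5085, 0.2311, 0.1179]
orientation: [-0.063, 0.02, 0.998, 0.002]
ft_force: [-3.3, -2.1, 17.1]
width: 0.335
finger_force: 62.1
```

```bash
python3 -c "
from h import *
import k2
k2.look(arm.get_obs()['tcp_pos'],-.036);print(arm.get_obs()['ft_force'])"
```

```text
ry rx dx dz [ 0.303 -0.03  -0.003 -0.03 ] cost 0.978
[-3.27758002 -2.27297214 17.52869308]
```

Request:
{"api": "send_rows", "payload": {"rows": [[[0, 0, -0.2, 0, 0, 0, 2], [0, 0, -0.2, 0, 0, 0, 3.3], [0, 0, -0.2, 0, 0, 0, 4.5], [0, 0, -0.2, 0, 0, 0, 5.5], [0, 0, -0.2, 0, 0, 0, 5.5], [0, 0, -0.2, 0, 0, 0, 5.5], [0, 0, -0.2, 0, 0, 0, 5.5], [0, 0, -1.5, 0, 0, 0, 5.5], [0, 0, -5, 0, 0, 0, 5.5], [0, 0, -10, 0, 0, 0, 5.5], [0, 0, -16, 0, 0, 0, 5.5], [0, 0, -16, 0, 0, 0, 5.5]]]}}

```text
clock: 22.62
tcp_pos: [0.5324, 0.2312, 0.2802]
orientation: [-0.058, 0.02, 0.998, 0.005]
ft_force: [-0.7, 0.9, 0.2]
width: 0.647
finger_force: 0.0
```

```bash
python3 -c "
from h import *
for n in('top','side'):
    i=arm.camera(n)
    for l in('pack','caddy','glue','plane','tape'):print(n,l,[(d['point'],d['conf']) for d in arm.boxes_of(n,l)[:2]])
    h=cv2.cvtColor(i,cv2.COLOR_RGB2HSV)
# tab-top / upright check in the side picture
O=np.array([.508,.231,.005]);P=[O+[a,b,c] for a in(-.006,.006) for b in(-.015,.015) for c in(.09,.124)]
q=cv2.boundingRect(proj('side',P).astype(np.int32));print('tab expected',q)
m=cv2.inRange(h,(20,130,50),(36,255,255))
x,y,w,H=q
for r in range(y-8,y+H+16,2):print(r,''.join('#' if v else '.' for v in m[r,x-20:x+30]))
print(arm.get_obs())"
```

```text
top pack [([0.5652, -0.2865, 0.0096], 0.3)]
top caddy [([0.5593, -0.4209, 0.04], 0.95), ([0.5105, 0.213, 0.0429], 0.74)]
top glue [([0.6369, 0.0289, 0.0876], 0.6)]
top plane [([0.6784, -0.2945, 0.0328], 0.58)]
top tape [([0.6349, -0.0603, 0.0602], 0.82)]
side pack [([0.5082, 0.3328, 0.0759], 0.65)]
side caddy [([0.5071, 0.2141, 0.048], 0.66), ([0.5628, -0.4419, 0.042], 0.65)]
side glue [([0.6402, 0.0164, 0.077], 0.84)]
side plane [([0.6767, -0.3184, 0.04], 0.66), ([0.6362, -0.0824, 0.0464], 0.26)]
side tape [([0.6358, -0.0837, 0.0487], 0.71)]
tab expected (296, 183, 7, 16)
175 ..................................................
177 ..................................................
179 ..................................................
181 ..................................................
183 .....................#####........................
185 ....................#######.......................
187 .....................#####........................
189 ......................####........................
191 ....................#######.......................
193 ....................#
[... 587 characters left out ...]
': 23.225, 'q': array([-0.37700749,  0.4194888 , -0.10857541,  1.84893165, -0.02510517,
        0.98602128,  1.06740805]), 'joint_velocities': array([ 0.00071877, -0.00314264,  0.00059192, -0.00374641, -0.00076402,
       -0.00052006,  0.00020818]), 'joint_torque': array([-1.82566691e-03, -4.40602005e+01, -4.68904562e-01, -1.84331632e+01,
       -1.59589229e-01,  3.57858650e-01, -2.33031915e-05]), 'tcp_pos': array([0.52830525, 0.22969689, 0.27340972]), 'orientation': array([-0.0640311 ,  0.01982296,  0.99774849,  0.00224196]), 'ft_force': array([ 0.19451039,  0.6682389 , -0.55934662]), 'moment': array([ 0.0770084 , -0.14317883, -0.03340588]), 'finger_force': 0.0, 'width': 0.6449767027736517}
```

```bash
python3 -c "
from workcell import arm
print(arm.hand_in())"
```

```text
the job is handed in; nothing more can be done
None
```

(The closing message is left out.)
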